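# Hold a stick thermometer centred through a swing guide

## Task

Take an air reading in the empty beaker: first swing the aluminium guide arm by its blue knob back over the beaker, fully home against its stop. Then take the orange-headed stick thermometer out of its parking stand and lower its stem upright through the guide hole without touching the hole's wall or the beaker, until the tip is well down in the lower half of the beaker but clear of its floor. Finish while still holding it there, still and centred in the hole; leave the beaker and the things around in place.

Things in the scene. Friction and masses are not known exactly. Their poses are not given: they have to be found in the camera images.
- thermometer: Loose stick thermometer, about 90 g: round steel stem 8 mm thick and 120 mm long (with a collar 11 mm thick on its uppermost 10 mm) under an orange square head 26 x 26 mm wide and 50 mm tall. Origin at the stem's lower tip, z up along the stem, x and y square to the head's flat sides. It starts upright, its stem hanging in the parking stand's hole and the head's flat underside resting on the stand's white plate
- thermo_head (a point): centre of the thermometer's orange head (on the stem's axis, 145 mm above the tip, 25 mm above the head's underside): the place to grip it, across two opposite flat sides
- thermo_tip (a point): lower tip of the thermometer's stem
- park: Parking stand, fixed: grey base, and a white plate 110 x 50 x 8 mm whose top is 135 mm above the bench, with an upright 16 mm through hole. Origin on the bench straight below the hole; the plate runs from 43 mm on its -x side to 67 mm on its +x side of the hole, along the stand's x axis; nothing stands above the plate but the thermometer
- stand: Probe stand, fixed: grey base plate 230 x 120 x 10 mm with a steel post that carries the swinging guide arm. Origin on the bench under the middle of the beaker's seat; x points from there to the post, z up. The arm's upright hinge axis stands at x = 115 mm, y = 0; the highest point of the hinge is 134 mm above the bench
- guide (a joint): swing of the guide arm in rad: 0 = home against its stop, the hole straight above the stand's origin (the beaker's middle); grows as the arm swings out, anticlockwise seen from above, to 1.25. It stays where it is left (about 1 N at the knob moves it)
- guide_hole (a point): centre of the upper mouth of the guide hole: an upright 20 mm round hole, 20 mm deep, in an aluminium ring 37 mm across at 115 mm from the hinge axis; the mouth is 132 mm above the bench, the lower end 112 mm
- guide_knob (a point): middle of the upright round blue knob on the free end of the arm, 16 mm thick, 160 mm from the hinge axis; it rises from 124 to 158 mm above the bench, this point is at 144 mm. It may be pinched from above or pushed
- beaker: Empty clear glass beaker, loose, 74 mm across and 97 mm tall, standing on the base plate (10 mm) under the guide's home position; origin under its middle, its inner floor 2 mm above that, its rim 107 mm above the bench
- tips: Bystander: blue box with a clear lid and pale pipette tips, 94 x 118 x 78 mm, origin under its middle
- dropper: Bystander: white dropper bottle with a pointed nozzle, 51 mm across, 143 mm tall, origin under its middle
- petri: Bystander: flat round glass dish, 69 mm across, 15 mm tall, origin under its middle
Mind the look-alikes: they are no part of the job. What is shaped like the beaker but purple or yellow is not meant.

How it is judged:
On the way:
1. the guide arm is swung home over the beaker, the thermometer not yet in it (value of joint guide below 0.05 rad and velocity of joint guide below 0.1 rad/s and (horizontal distance between thermo_tip and guide_hole above 0.03 m or height (world z) of thermo_tip above 0.132 m)), for 0.2 s.
At the end, for the whole second after the job is handed in: Guide arm within 0.05 rad of its stop; gripped thermometer through the hole, tip and head both within 4.5 mm sideways of the hole axis, tip 5 to 52 mm above the beaker underside, still, touching neither guide nor beaker; beaker upright within 12 mm of the seat middle (value of joint guide below 0.05 rad and horizontal distance between each of thermo_tip, thermo_head and guide_hole below 0.0045 m and z of thermo_tip in the frame of beaker between 0.005 and 0.052 m and angle between beaker's own z axis and vertical below 0.05 rad and horizontal distance between beaker and stand below 0.012 m and contact force between the fingers and thermometer above 0.5 N and contact force between thermometer and stand below 0.3 N and contact force between thermometer and beaker below 0.3 N and linear speed of thermometer below 0.03 m/s); the arm keeps its last pose, push and grip.
It fails at once if the thermometer touches the guide or its stand (0.5 N) (contact force between thermometer and stand above 0.5 N).
It fails at once if the thermometer touches the beaker (0.5 N) (contact force between thermometer and beaker above 0.5 N).
It fails at once if the beaker is shifted by more than 12 mm or tipped (distance of beaker from where it was at the start of the episode above 0.012 m or angle between beaker's own z axis and vertical above 0.2 rad).
It fails at once if a bystander is shifted by more than 20 mm (distance of any of tips, dropper, petri from where it was at the start of the episode above 0.02 m).
It also fails if it takes over 51 s, if anything falls off the work surface, if the arm or the gripper's body presses on something with over 40 N, if the wrist force passes 120 N, or if a joint passes its speed limit or range.

## Robot

A 6-joint arm with a two-finger parallel gripper is mounted at the origin on a cart in front of the work surface, level with it; the furniture and walls round the work are solid. World frame = base frame: x ahead of the robot, y to its left, z up, the work surface at z = 0. Lengths are in m, angles in rad, forces in N, time in s.
With the tool pointing down it reaches from about 0.325 to 0.75 m from the base axis. Payload 7.6 kg.
Tool frame: the origin (TCP) lies midway between the tips of the shut fingers; the grasp point (between the pads) lies 19 mm behind it; x points along the fingers, y is the direction in which the jaws open and shut, and the axes are right-handed (so a half turn about x gives the same grasp; the last joint's range is limited). The gripper opens to 85 mm and grips with 20 to 120 N. Pads are 22 mm wide; open, the fingers measure 114 mm over their backs; the gripper's body (76 mm by 85 mm) begins 54 mm behind the grasp point. The pads swing forward as they close: fully open they stand 13 mm farther back than shut.
Start: joints at [-1.31, 0.052, 1.401, -0, 1.689, -0.07], TCP at [0.171, -0.497, 0.231] pointing down, gripper open.
Joint ranges: [-2.9, 2.9], [-0.91, 2.17], [0.12, 2.37], [-1.06, 4.2], [0.26, 2.73], [-2.93, 2.93]. Speed limits (rad/s): [2.57, 2.57, 3.01, 3.14, 3.14, 3.14].

## Interface

Orientations are given as a unit quaternion [w, x, y, z].
In Python, from plant import bot, imaging gives the robot as it stands.
- The arm moves only by the shell command python3 -m handwheel 'ROWS' [FORCE]. ROWS is JSON, a list of rows, each an object with "claw": the finger opening in mm, from 0 to 85.4; "offset": the shift along the tool's x, y, z in mm, a list of three; "angular": the turn, a rotation vector about the tool's x, y, z in degrees, a list of three. A call has exactly 8 rows; each row is the pose to reach, as a shift and turn from the pose commanded when the call began, along the tool's axes at that moment; what a row does not reach only later rows make up. A row lasts 1/10 s, in which the tool goes at most 50 mm and 8.59 degrees, less where a joint would pass 70% of its speed; a pose out of reach is approached as far as the arm can. A call with a gripper value outside its range is refused whole. The fingers move at their own pace and stop on an object; FORCE is the grip in N (left out, the last holds). Time passes only in rows, so rows that repeat a pose let the fingers close, or fill a call up. It gives the time, the measured TCP pose, the force and the opening at its end, in the units of the state.
- bot.get_state(): the state, without advancing time (a new reading comes with each control period).
- imaging.read_camera(name): name is "side" or "top"; returns a dict with "img" (400x640x3 uint8, blue, green, red), "fx", "fy", "cx", "cy" (pixels), "rvec" (rotation vector, rad) and "tvec" (3), from world to camera coordinates, as OpenCV has them. Camera axes: x right, y down, z forward; pixel columns grow to the right and rows downward; lengths in m; the calibration is good to about 2 mm. A picture is of the moment at which its call begins. There is no depth.
- bot.finish_job(): hands the job in, once; it reports no verdict.
The state is a dict: "time": time; "joint_positions": joint angles; "qvel": joint speeds; "joint_efforts": joint torques, N m; "position": TCP position; "eef_rot": TCP orientation; "wrist_force": force on the tool from outside, world axes, zero at the start; "ft_torque": the same for the moment, N m; "gripper_width": opening from 0.0 (shut) to 1.0 (fully open).
Only numpy, scipy, OpenCV 4.12 (cv2) and the standard library are available. Lean on these libraries where they do the work, as an engineer would, in place of code of your own. Each camera call takes 0.05 s, during which the arm holds its last target.

## Working session

There is one attempt and no reset: what is moved stays moved. The work goes in short steps, Python scripts to look and compute and a shell command to move; the robot and the scene stay as the last step left them, time stands still between calls to the robot, and variables do not carry over. Pictures are saved under pics/ and viewed, and the job is handed in when it is done.

```bash
mkdir -p pics; ls
cat > h.py <<'E'
import cv2,numpy as np
from plant import bot,imaging
def cam(n,fn=None):
    c=imaging.read_camera(n)
    if fn: cv2.imwrite('pics/'+fn,c['img'])
    return c
def K(c): return np.array([[c['fx'],0,c['cx']],[0,c['fy'],c['cy']],[0,0,1.]])
def proj(c,P): return cv2.projectPoints(np.array(P,float).reshape(-1,3),np.array(c['rvec'],float),np.array(c['tvec'],float),K(c),None)[0].reshape(-1,2)
def ray(c,uv):
    R=cv2.Rodrigues(np.array(c['rvec'],float))[0];t=np.array(c['tvec'],float).reshape(3)
    d=R.T@np.linalg.inv(K(c))@np.array([uv[0],uv[1],1.]);o=-R.T@t
    return o,d/np.linalg.norm(d)
def atz(c,uv,z):
    o,d=ray(c,uv);return o+d*(z-o[2])/d[2]
def tri(c1,u1,c2,u2):
    o,d=ray(c1,u1);p,e=ray(c2,u2)
    A=np.stack([d,-e],1);s=np.linalg.lstsq(A,p-o,rcond=None)[0]
    a=o+d*s[0];b=p+e*s[1];return (a+b)/2,np.linalg.norm(a-b)
E
python3 - <<'E'
from h import *
for n in('side','top'):
    c=cam(n,n+'0.png');o,d=ray(c,(320,200));print(n,c['fx'],o,d)
s=bot.get_state();print(s)
E
```

```text
pics
side 468.97575582213835 [-0.06920358 -0.85814036  1.13612063] [ 0.41688119  0.59064472 -0.69090439]
top 425.99987957028765 [0.31204045 0.01394293 1.29382921] [ 0.17352882 -0.0169466  -0.98468297]
{'time': 0.1, 'joint_positions': array([-1.31029890e+00,  5.27797894e-02,  1.40161734e+00,  2.73589904e-05,
        1.68858280e+00, -7.02951076e-02]), 'qvel': array([ 0.00023292, -0.00155293, -0.00245852, -0.00049379,  0.0002162 ,
        0.00059082]), 'joint_efforts': array([ 9.53230410e-04, -3.82581890e+01, -3.60984600e+01, -6.18536910e-05,
        4.77840906e-03, -3.36291400e-06]), 'position': array([ 0.17048011, -0.49627359,  0.23055645]), 'eef_rot': array([-0.11593224, -0.69741966, -0.11691059,  0.69749369]), 'wrist_force': array([-0.21924695,  0.5192063 ,  0.18950172]), 'ft_torque': array([-0.0241599 ,  0.03929931,  0.02598298]), 'gripper_width': 1.0022517854881101}
```

View pics/side0.png

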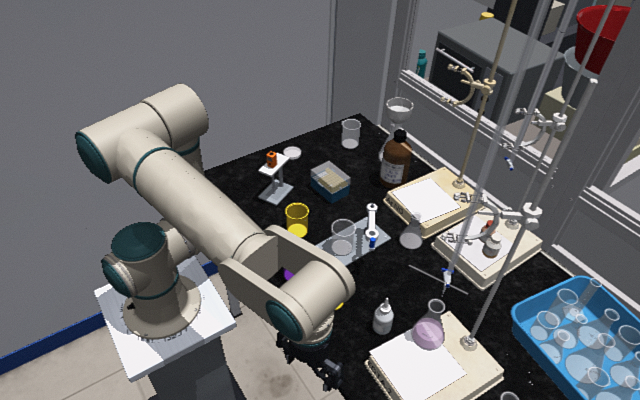

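View pics/top0.png

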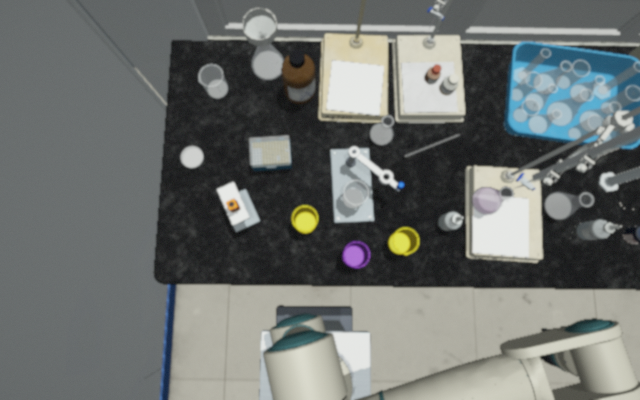

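The side view shows the orange head at (271,158) on the white plate, the clear beaker at (343,235), and the white guide arm with its blue knob at (373,242). In the top view they are at about (232,205), (354,195) and (402,185). The beaker candidates are the clear one at (354,195) on the grey base plate, the yellow ones at (305,219) and (404,241), the purple one at (356,254), and clear vessels at the back. The one on the plate next to the guide arm fits the description. I'll confirm it in crops.

Run:
```python
from h import *
t=cv2.imread('pics/top0.png');s=cv2.imread('pics/side0.png')
def crop(im,x,y,w,h,k,fn): cv2.imwrite('pics/'+fn,cv2.resize(im[y:y+h,x:x+w],None,fx=k,fy=k,interpolation=cv2.INTER_CUBIC))
crop(t,310,135,110,100,6,'tA.png'); crop(t,205,165,70,75,8,'tB.png')
crop(s,310,190,90,80,8,'sA.png'); crop(s,240,135,70,75,8,'sB.png')
```

```text
(no output)
```

View pics/tA.png

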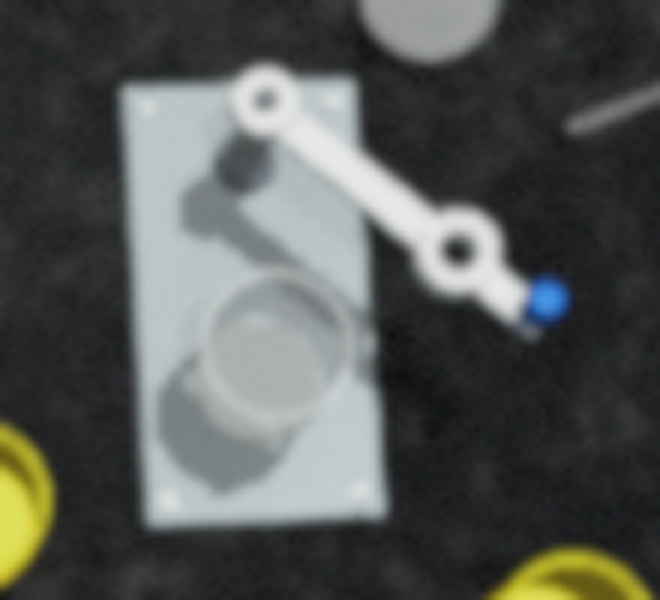

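View pics/tB.png

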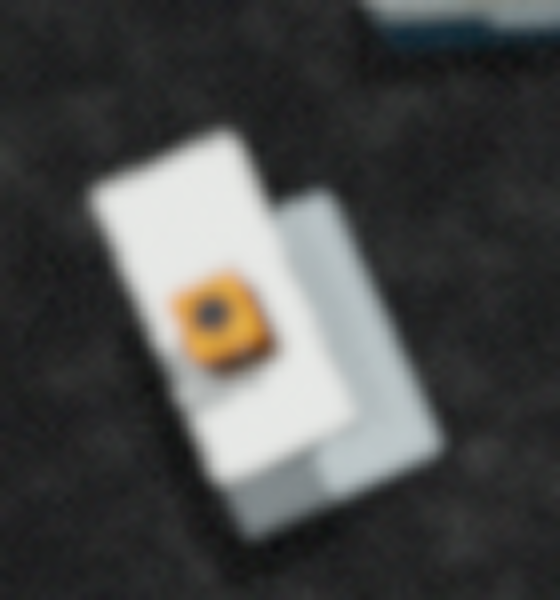

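View pics/sA.png

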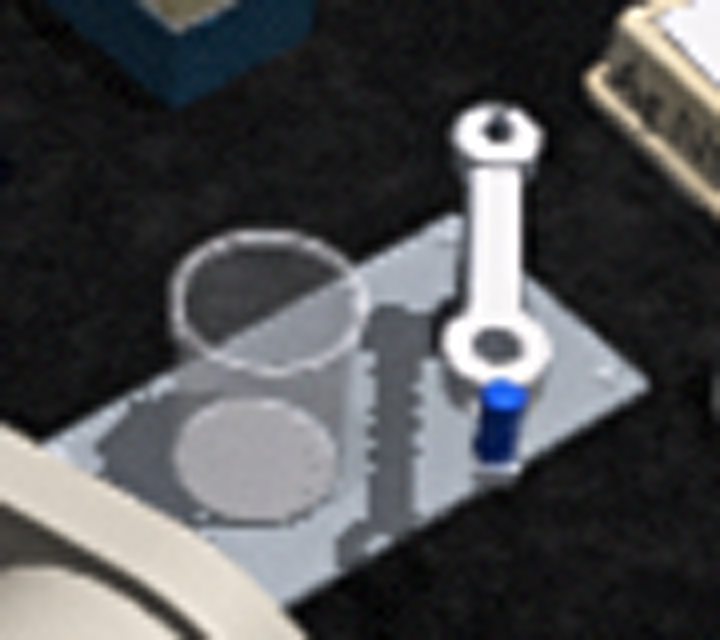

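View pics/sB.png

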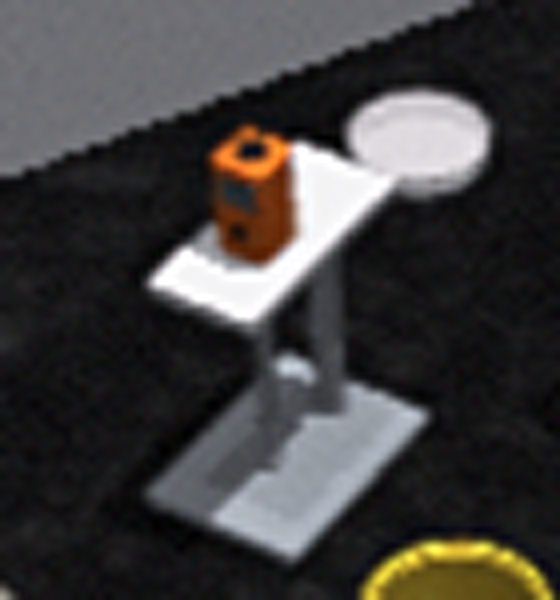

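```bash
cat > m.py <<'E'
from h import *
t=imaging.read_camera('top');s=imaging.read_camera('side')
A=lambda x,y:(310+(x+.5)/6-.5,135+(y+.5)/6-.5)
B=lambda x,y:(205+(x+.5)/8-.5,165+(y+.5)/8-.5)
C=lambda x,y:(310+(x+.5)/8-.5,190+(y+.5)/8-.5)
D=lambda x,y:(240+(x+.5)/8-.5,135+(y+.5)/8-.5)
def two(n,a,b,z): print(n,atz(t,a,z)[:2].round(4),atz(s,b,z)[:2].round(4),'tri',[np.round(q,4) for q in tri(t,a,s,b)])
two('hinge',A(266,98),C(498,128),.134)
two('hole',A(459,250),C(498,345),.132)
two('knobtop',A(548,300),C(503,388),.158)
two('headtop',B(211,312),D(253,150),.187)
cs=[atz(t,A(*p),.01)[:2] for p in[(120,85),(357,77),(388,515),(148,527)]]
print('base',np.round(cs,4),np.mean(cs,0))
cs=np.array([atz(t,B(*p),.135)[:2] for p in[(90,190),(235,128),(355,415),(215,480)]])
print('park',cs.round(4),cs.mean(0));e=(cs[0]+cs[1]-cs[2]-cs[3])/2;print(e,np.linalg.norm(e),np.arctan2(e[1],e[0]))
cs=np.array([atz(s,D(*p),.135)[:2] for p in[(148,283),(300,143),(397,182),(250,325)]])
print('parkside',cs.round(4),cs.mean(0))
print('beaker rim',atz(t,A(279,347),.107),atz(s,C(269,301),.107))
from scipy.spatial.transform import Rotation as Ro
q=bot.get_state()['eef_rot'];print(Ro.from_quat([q[1],q[2],q[3],q[0]]).as_matrix().round(3))
for n,p in dict(petri=(192,156),tips=(270,152),dropper=(452,220),yel1=(305,215),yel2=(404,237),pur=(356,250)).items(): print(n,atz(t,p,.09)[:2].round(3))
E
python3 m.py
```

```text
hinge [ 0.6585 -0.1004] [ 0.6554 -0.1076] tri [array([ 0.6612, -0.1013,  0.1257]), np.float64(0.0005)]
hole [ 0.5868 -0.1905] [ 0.5866 -0.1945] tri [array([ 0.5885, -0.1915,  0.1279]), np.float64(0.0015)]
knobtop [ 0.5579 -0.226 ] [ 0.5584 -0.2285] tri [array([ 0.5591, -0.2269,  0.1557]), np.float64(0.0015)]
headtop [0.4944 0.229 ] [0.4925 0.2212] tri [array([0.4964, 0.2302, 0.1792]), np.float64(0.0015)]
base [[ 0.7014 -0.0365]
 [ 0.7076 -0.1602]
 [ 0.4776 -0.1736]
 [ 0.4698 -0.0521]] [ 0.58910824 -0.10558079]
park [[0.5452 0.283 ]
 [0.5679 0.2338]
 [0.4679 0.1882]
 [0.4449 0.2351]] [0.50647554 0.23503127]
[0.10015293 0.04675692] 0.11052972086946933 0.4367819939838445
parkside [[0.443  0.2267]
 [0.5427 0.2737]
 [0.564  0.2285]
 [0.4652 0.1811]] [0.50373441 0.22751638]
beaker rim [ 0.54444994 -0.10874413  0.107     ] [ 0.5444015  -0.11377394  0.107     ]
[[-0.     0.325 -0.946]
 [ 0.001 -0.946 -0.325]
 [-1.    -0.001 -0.   ]]
petri [0.649 0.368]
tips [0.665 0.141]
dropper [ 0.471 -0.384]
yel1 [0.48  0.036]
yel2 [ 0.421 -0.246]
pur [ 0.383 -0.11 ]
```

```bash
cat > go.py <<'E'
import sys
from h import *
from scipy.spatial.transform import Rotation as Ro
def R0(s):
    q=s['eef_rot'];return Ro.from_quat([q[1],q[2],q[3],q[0]])
def rel(p,yaw=None):
    "offset mm & rotvec deg for tool at p, straight down, jaw axis y at world yaw deg (None=keep, but made upright)"
    s=bot.get_state();R=R0(s);M=R.as_matrix()
    if yaw is None: yaw=np.degrees(np.arctan2(M[1,1],M[0,1]))
    a=np.radians(yaw);y=np.array([np.cos(a),np.sin(a),0]);x=np.array([0,0,-1.]);T=np.stack([x,y,np.cross(x,y)],1)
    w=(R.inv()*Ro.from_matrix(T)).as_rotvec(degrees=True)
    print('pos',s['position'].round(4),'yaw',np.degrees(np.arctan2(M[1,1],M[0,1])).round(2),'t',s['time'],'F',s['wrist_force'].round(2),'g',round(float(s['gripper_width']),3))
    print('offset',(M.T@(np.array(p)-s['position'])*1000).round(1),'ang',w.round(2))
if __name__=='__main__':
    v=[float(a) for a in sys.argv[1:]]
    rel(v[:3],v[3] if len(v)>3 else None)
E
python3 go.py .5585 -.2275 .21 -62.5
```

```text
pos [ 0.1705 -0.4964  0.2308] yaw -71.04 t 0.2 F [0.46 0.16 0.48] g 0.998
offset [  20.9 -128.2 -454.3] ang [-8.54 -0.01  0.05]
```

```bash
python3 -m handwheel '[{"claw":40,"offset":[0,-12,-44],"angular":[0,0,0]},{"claw":40,"offset":[2,-24,-88],"angular":[0,0,0]},{"claw":40,"offset":[4,-37,-132],"angular":[-1,0,0]},{"claw":40,"offset":[6,-50,-176],"angular":[-2,0,0]},{"claw":40,"offset":[8,-62,-220],"angular":[-3,0,0]},{"claw":40,"offset":[10,-74,-264],"angular":[-4,0,0]},{"claw":40,"offset":[12,-87,-308],"angular":[-6,0,0]},{"claw":40,"offset":[14,-99,-352],"angular":[-8.5,0,0]}]' 40; python3 go.py .5585 -.2275 .21 -62.5
```

```text
time: 1.0
position: [0.4726, -0.2872, 0.2171]
eef_rot: [-0.168, -0.687, -0.168, 0.687]
wrist_force: [0.2, -0.5, -0.6]
gripper_width: 0.463
pos [ 0.4726 -0.2872  0.2171] yaw -62.46 t 1.0 F [ 0.15 -0.54 -0.58] g 0.463
offset [   7.1  -13.2 -103.8] ang [ 0.04  0.01 -0.  ]
```

```bash
python3 -m handwheel '[{"claw":40,"offset":[3,-6,-45],"angular":[0,0,0]},{"claw":40,"offset":[7,-13,-85],"angular":[0,0,0]},{"claw":40,"offset":[7,-13,-104],"angular":[0,0,0]},{"claw":40,"offset":[7,-13,-104],"angular":[0,0,0]},{"claw":40,"offset":[7,-13,-104],"angular":[0,0,0]},{"claw":40,"offset":[7,-13,-104],"angular":[0,0,0]},{"claw":40,"offset":[7,-13,-104],"angular":[0,0,0]},{"claw":40,"offset":[7,-13,-104],"angular":[0,0,0]}]'
python3 - <<'E'
from h import *
t=cam('top','t1.png');s=cam('side','s1.png')
a=cv2.resize(t['img'][120:250,300:440],None,fx=4,fy=4,interpolation=cv2.INTER_CUBIC)
b=cv2.resize(s['img'][150:290,310:450],None,fx=4,fy=4,interpolation=cv2.INTER_CUBIC)
cv2.imwrite('pics/t1c.png',a);cv2.imwrite('pics/s1c.png',b)
E
python3 go.py .5585 -.2275 .138 -62.5
```

```text
time: 1.8
position: [0.5571, -0.2298, 0.2106]
eef_rot: [0.168, 0.687, 0.167, -0.687]
wrist_force: [0.3, 0.9, 0.2]
gripper_width: 0.474
pos [ 0.5573 -0.2295  0.2105] yaw -62.59 t 1.9 F [0.27 0.47 1.28] g 0.468
offset [72.5 -1.3 -2. ] ang [-0.09 -0.01 -0.02]
```

View pics/t1c.png

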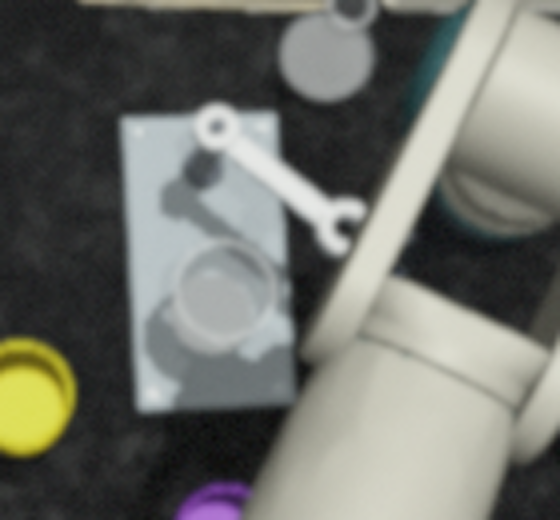

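View pics/s1c.png

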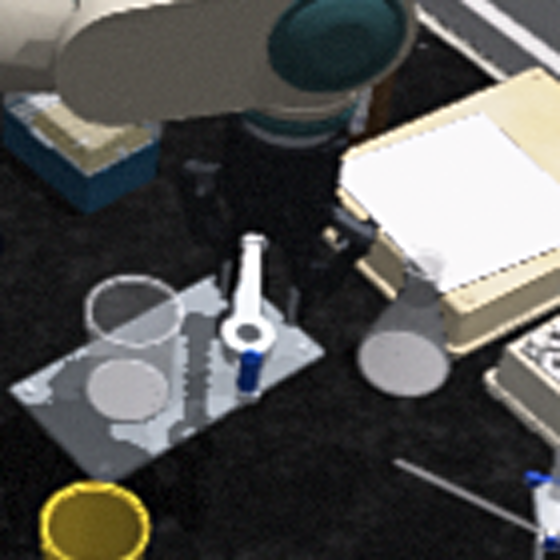

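Run:
```python
from h import *
s=imaging.read_camera('side');t=imaging.read_camera('top')
p=[[.5571,-.2298,.21],[.5571,-.2298,.16],[.5571,-.2298,.14]]
print((proj(s,p)-[310,150])*4)
```

```text
[[257.14264676 303.15123203]
 [249.69302909 352.23227103]
 [246.82406956 371.13411549]]
```

The side crop shows the open fingers straddling the knob, with the tips at about (225,290) and (293,318) and the knob at (250,370). I'll go down.

```bash
python3 -m handwheel '[{"claw":40,"offset":[20,0,-1],"angular":[0,0,0]},{"claw":40,"offset":[40,0,-2],"angular":[0,0,0]},{"claw":40,"offset":[55,0,-2],"angular":[0,0,0]},{"claw":40,"offset":[66,0,-2],"angular":[0,0,0]},{"claw":40,"offset":[72,0,-2],"angular":[0,0,0]},{"claw":40,"offset":[72,0,-2],"angular":[0,0,0]},{"claw":40,"offset":[72,0,-2],"angular":[0,0,0]},{"claw":40,"offset":[72,0,-2],"angular":[0,0,0]}]'
python3 - <<'E'
from h import *
s=cam('side')
b=cv2.resize(s['img'][150:290,310:450],None,fx=4,fy=4,interpolation=cv2.INTER_CUBIC)
cv2.imwrite('pics/s2c.png',b)
# arc offsets
from go import R0
st=bot.get_state();M=R0(st).as_matrix();H=np.array([.6575,-.103,0])
k0=np.array([.5583,-.2272,0])
for d in range(8,57,6):
    c,sn=np.cos(np.radians(-d)),np.sin(np.radians(-d))
    r=k0-H;k=H+np.array([c*r[0]-sn*r[1],sn*r[0]+c*r[1],0]);print(d,k.round(3),(M.T@(k-k0)*1000).round(1))
print(st['position'],st['wrist_force'])
E
```

```text
time: 2.8
position: [0.5598, -0.2284, 0.1394]
eef_rot: [0.168, 0.687, 0.167, -0.686]
wrist_force: [-0.2, 0.2, -0.3]
gripper_width: 0.469
8 [ 0.542 -0.212  0.   ] [ -0.  -20.8   7.6]
14 [ 0.531 -0.2    0.   ] [ -0.1 -37.1  11.3]
20 [ 0.522 -0.186  0.   ] [ -0.1 -53.6  13.3]
26 [ 0.514 -0.171  0.   ] [ -0.1 -70.2  13.6]
32 [ 0.508 -0.156  0.   ] [ -0.1 -86.8  12.1]
38 [ 0.503 -0.14   0.   ] [  -0.2 -103.1    8.9]
44 [ 0.5   -0.123  0.   ] [  -0.2 -119.     4. ]
50 [ 0.499 -0.107  0.   ] [  -0.2 -134.3   -2.5]
56 [ 0.499 -0.09   0.   ] [  -0.2 -148.9  -10.6]
[ 0.55976995 -0.22835988  0.13929823] [ 1.01686905 -0.42506954  0.8753477 ]
```

View pics/s2c.png

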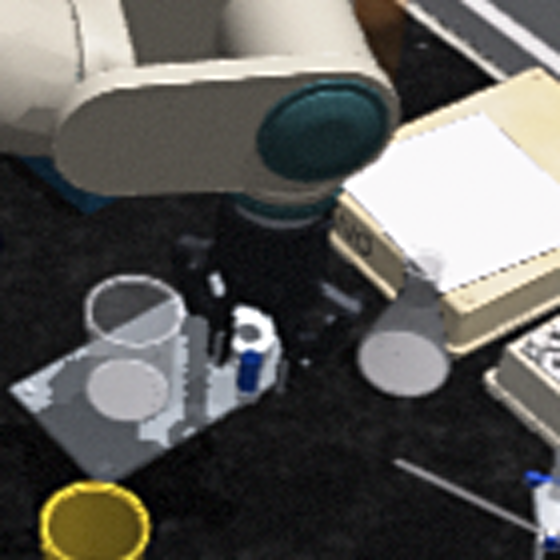

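```bash
python3 -m handwheel '[{"claw":40,"offset":[0,-14,4],"angular":[0,0,0]},{"claw":40,"offset":[0,-32,9],"angular":[0,0,0]},{"claw":40,"offset":[0,-50,12],"angular":[0,0,0]},{"claw":40,"offset":[0,-68,13],"angular":[0,0,0]},{"claw":40,"offset":[0,-85,12],"angular":[0,0,0]},{"claw":40,"offset":[0,-102,9],"angular":[0,0,0]},{"claw":40,"offset":[0,-118,4],"angular":[0,0,0]},{"claw":40,"offset":[0,-126,1],"angular":[0,0,0]}]'
python3 -m handwheel '[{"claw":40,"offset":[0,-2,-1],"angular":[0,0,0]},{"claw":40,"offset":[0,-4,-2],"angular":[0,0,0]},{"claw":40,"offset":[0,-4,-2],"angular":[0,0,0]},{"claw":40,"offset":[0,-4,-2],"angular":[0,0,0]},{"claw":40,"offset":[0,-4,-2],"angular":[0,0,0]},{"claw":40,"offset":[0,-4,-2],"angular":[0,0,0]},{"claw":40,"offset":[0,-4,-2],"angular":[0,0,0]},{"claw":40,"offset":[0,-4,-2],"angular":[0,0,0]}]'
python3 - <<'E'
from h import *
s=cam('side');t=cam('top')
b=cv2.resize(s['img'][150:290,310:450],None,fx=4,fy=4,interpolation=cv2.INTER_CUBIC)
cv2.imwrite('pics/s3c.png',b)
cv2.imwrite('pics/t3c.png',cv2.resize(t['img'][120:250,300:440],None,fx=4,fy=4,interpolation=cv2.INTER_CUBIC))
E
```

```text
time: 3.65
position: [0.5004, -0.1154, 0.1386]
eef_rot: [0.168, 0.687, 0.168, -0.687]
wrist_force: [0.3, -1.6, -0.5]
gripper_width: 0.47
time: 4.45
position: [0.5003, -0.1124, 0.1383]
eef_rot: [-0.168, -0.687, -0.168, 0.687]
wrist_force: [-1.0, -0.1, 0.4]
gripper_width: 0.467
```

View pics/s3c.png

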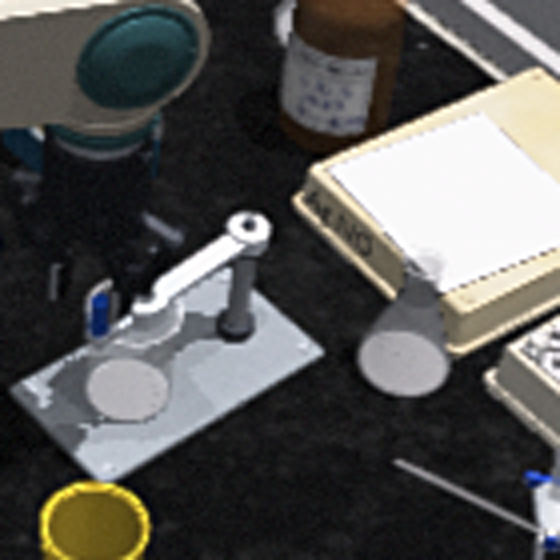

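View pics/t3c.png

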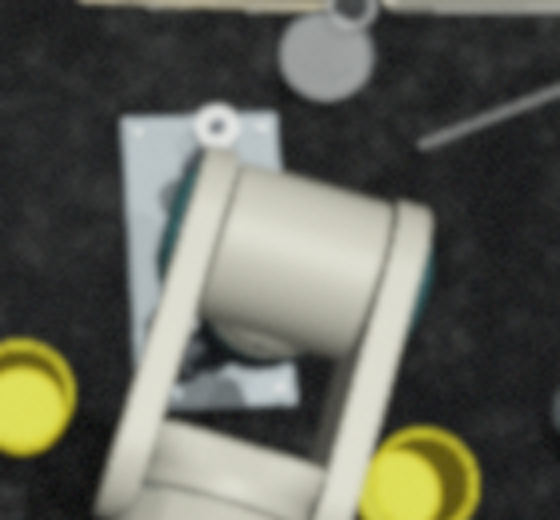

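```bash
python3 -m handwheel '[{"claw":40,"offset":[0,-1,-0.5],"angular":[0,0,0]},{"claw":40,"offset":[0,-2,-1],"angular":[0,0,0]},{"claw":40,"offset":[0,-4,-2],"angular":[0,0,0]},{"claw":40,"offset":[0,-5,-2.5],"angular":[0,0,0]},{"claw":40,"offset":[0,-6,-3],"angular":[0,0,0]},{"claw":40,"offset":[0,-7,-3.5],"angular":[0,0,0]},{"claw":40,"offset":[0,-8,-4],"angular":[0,0,0]},{"claw":40,"offset":[0,-8,-4],"angular":[0,0,0]}]'
python3 -m handwheel '[{"claw":40,"offset":[0,-1,-0.5],"angular":[0,0,0]},{"claw":40,"offset":[0,-2,-1],"angular":[0,0,0]},{"claw":40,"offset":[0,-2,-1],"angular":[0,0,0]},{"claw":40,"offset":[0,-3,-1.5],"angular":[0,0,0]},{"claw":40,"offset":[0,-3,-1.5],"angular":[0,0,0]},{"claw":40,"offset":[0,-3,-1.5],"angular":[0,0,0]},{"claw":40,"offset":[0,-3,-1.5],"angular":[0,0,0]},{"claw":40,"offset":[0,-3,-1.5],"angular":[0,0,0]}]'
```

```text
time: 5.35
position: [0.5002, -0.1032, 0.1383]
eef_rot: [0.168, 0.687, 0.168, -0.687]
wrist_force: [1.5, -0.2, -0.2]
gripper_width: 0.469
time: 6.15
position: [0.5001, -0.1, 0.1383]
eef_rot: [0.168, 0.687, 0.168, -0.687]
wrist_force: [-0.1, 0.7, -0.3]
gripper_width: 0.468
```

```bash
python3 -m handwheel '[{"claw":40,"offset":[0,-1,-0.5],"angular":[0,0,0]},{"claw":40,"offset":[0,-2,-1],"angular":[0,0,0]},{"claw":40,"offset":[0,-3,-1.5],"angular":[0,0,0]},{"claw":40,"offset":[0,-3,-1.5],"angular":[0,0,0]},{"claw":40,"offset":[0,-3,-1.5],"angular":[0,0,0]},{"claw":40,"offset":[0,-3,-1.5],"angular":[0,0,0]},{"claw":40,"offset":[0,-3,-1.5],"angular":[0,0,0]},{"claw":40,"offset":[0,-3,-1.5],"angular":[0,0,0]}]'
python3 -m handwheel '[{"claw":40,"offset":[0,-1,-0.5],"angular":[0,0,0]},{"claw":40,"offset":[0,-2,-1],"angular":[0,0,0]},{"claw":40,"offset":[0,-3,-1.5],"angular":[0,0,0]},{"claw":40,"offset":[0,-3,-1.5],"angular":[0,0,0]},{"claw":40,"offset":[0,-3,-1.5],"angular":[0,0,0]},{"claw":40,"offset":[0,-3,-1.5],"angular":[0,0,0]},{"claw":40,"offset":[0,-3,-1.5],"angular":[0,0,0]},{"claw":40,"offset":[0,-3,-1.5],"angular":[0,0,0]}]'
```

```text
time: 6.95
position: [0.5001, -0.0973, 0.1383]
eef_rot: [-0.168, -0.687, -0.167, 0.687]
wrist_force: [-0.7, -5.6, -0.9]
gripper_width: 0.472
time: 7.75
position: [0.5, -0.0969, 0.1383]
eef_rot: [-0.169, -0.687, -0.164, 0.688]
wrist_force: [0.9, -18.9, -3.0]
gripper_width: 0.464
```

The force rose to 19 N with no further motion, so the guide is against its stop. I'll back off, rise and head for the thermometer.

```bash
python3 -m handwheel '[{"claw":40,"offset":[0,5,2.5],"angular":[0,0,0]},{"claw":40,"offset":[0,9,4],"angular":[0,0,0]},{"claw":40,"offset":[0,10,4],"angular":[0,0,0]},{"claw":40,"offset":[-20,10,4],"angular":[0,0,0]},{"claw":40,"offset":[-60,10,4],"angular":[0,0,0]},{"claw":40,"offset":[-100,10,4],"angular":[0,0,0]},{"claw":40,"offset":[-130,10,4],"angular":[0,0,0]},{"claw":40,"offset":[-140,10,4],"angular":[0,0,0]}]'
python3 go.py .495 .226 .28 115; python3 go.py .495 .226 .28 -65; python3 go.py .495 .226 .28 25;python3 -c "
from plant import bot;print(bot.get_state()['joint_positions'])"
```

```text
time: 8.55
position: [0.502, -0.1038, 0.2823]
eef_rot: [0.169, 0.689, 0.167, -0.685]
wrist_force: [0.3, 0.6, -0.8]
gripper_width: 0.468
pos [ 0.502  -0.1038  0.2823] yaw -62.5 t 8.55 F [ 0.28  0.64 -0.85] g 0.468
offset [   1.9 -295.8 -146. ] ang [-177.5     0.33   -0.44]
pos [ 0.502  -0.1038  0.2823] yaw -62.5 t 8.55 F [ 0.28  0.64 -0.85] g 0.468
offset [   1.9 -295.8 -146. ] ang [ 2.5  -0.28 -0.21]
pos [ 0.502  -0.1038  0.2823] yaw -62.5 t 8.55 F [ 0.28  0.64 -0.85] g 0.468
offset [   1.9 -295.8 -146. ] ang [-8.75e+01 -5.00e-02 -3.90e-01]
[-2.76177864e-01  5.93571690e-03  1.34730603e+00  5.44959346e-04
  1.78218890e+00  8.14768453e-01]
```

```bash
python3 -m handwheel '[{"claw":60,"offset":[0,-30,-15],"angular":[0.5,0,0]},{"claw":60,"offset":[0,-72,-36],"angular":[1,0,0]},{"claw":60,"offset":[0,-116,-57],"angular":[1.5,0,0]},{"claw":60,"offset":[0,-160,-79],"angular":[2,0,0]},{"claw":60,"offset":[0,-204,-101],"angular":[2.5,-0.3,-0.2]},{"claw":60,"offset":[0,-248,-122],"angular":[2.5,-0.3,-0.2]},{"claw":60,"offset":[1,-285,-141],"angular":[2.5,-0.3,-0.2]},{"claw":60,"offset":[2,-296,-146],"angular":[2.5,-0.3,-0.2]}]'
python3 - <<'E'
from h import *
s=cam('side','s4.png');t=cam('top','t4.png')
def crop(im,x,y,w,h,k,fn): cv2.imwrite('pics/'+fn,cv2.resize(im[y:y+h,x:x+w],None,fx=k,fy=k,interpolation=cv2.INTER_CUBIC))
crop(t['img'],310,135,110,100,6,'t4A.png'); crop(t['img'],185,145,110,100,6,'t4B.png')
crop(s['img'],310,190,90,80,8,'s4A.png'); crop(s['img'],230,95,90,100,6,'s4B.png')
E
```

```text
time: 9.35
position: [0.493, 0.2296, 0.2745]
eef_rot: [-0.153, -0.687, -0.155, 0.693]
wrist_force: [-0.5, -0.7, 0.2]
gripper_width: 0.705
```

View pics/t4A.png

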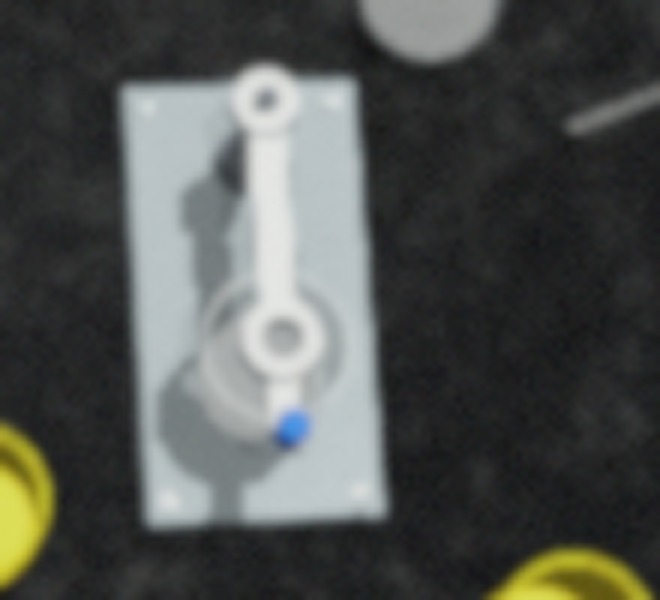

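View pics/s4A.png

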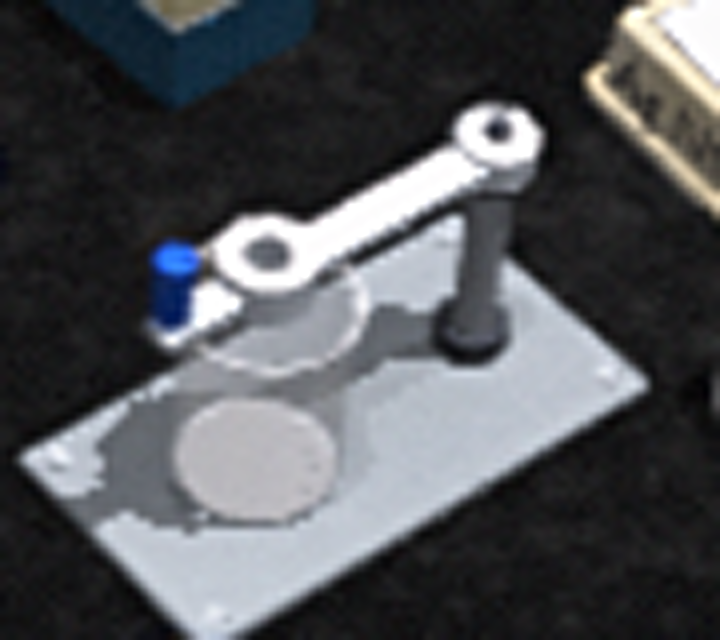

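View pics/t4B.png

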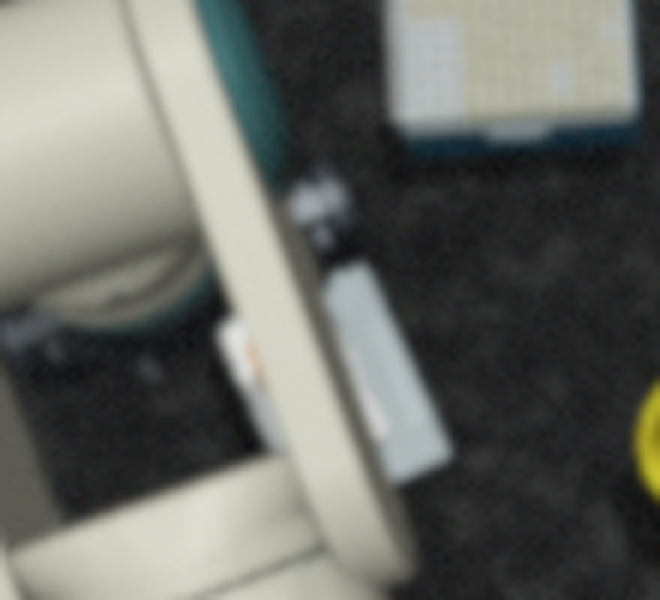

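View pics/s4B.png

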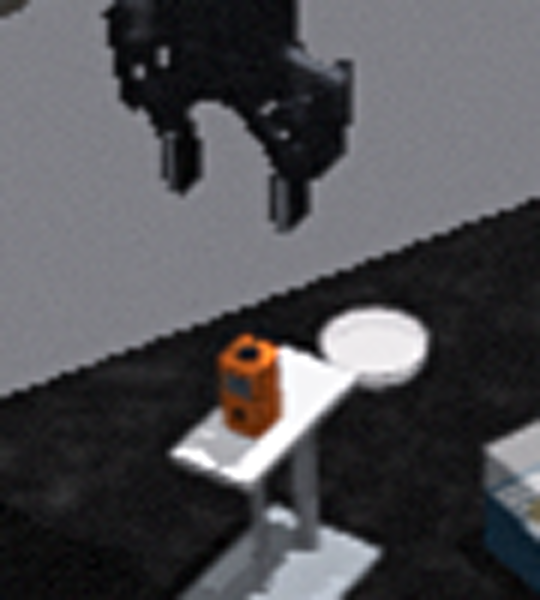

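```bash
cat >> m.py <<'E'
print('----')
two('hole home',A(284,336),C(269,251),.132)
two('knobtop home',A(293,425),C(176,253),.158)
E2=lambda x,y:(230+(x+.5)/6-.5,95+(y+.5)/6-.5)
st=bot.get_state();print(st['position'],st['gripper_width'])
M=Ro.from_quat(np.roll(st['eef_rot'],-1)).as_matrix();p=st['position']
g=p-M[:,0]*.008   # approx tip
for w in(-.03,.03): print((proj(s,g+M[:,1]*w)-[230,95])*6)
E
python3 m.py | sed -n '/----/,$p'
```

```text
----
hole home [ 0.5448 -0.1085] [ 0.5444 -0.1114] tri [array([ 0.5458, -0.109 ,  0.129 ]), np.float64(0.0009)]
knobtop home [ 0.4987 -0.1096] [ 0.4996 -0.1133] tri [array([ 0.5004, -0.1105,  0.1547]), np.float64(0.0024)]
[0.49417153 0.22508816 0.27561285] 0.6994593796097129
[[189.91995555 179.07636017]]
[[284.4285677  215.83438149]]
```

```bash
python3 go.py .494 .2257 .138 -65
```

```text
pos [0.4942 0.2251 0.2756] yaw -65.06 t 9.55 F [-0.39 -0.94  0.09] g 0.699
offset [137.6  -0.2  -1. ] ang [-0.06  0.38  0.17]
```

```bash
python3 -m handwheel '[{"claw":60,"offset":[20,0,-1],"angular":[0,0,0]},{"claw":60,"offset":[50,0,-1],"angular":[0,0.2,0.1]},{"claw":60,"offset":[75,0,-1],"angular":[0,0.4,0.2]},{"claw":60,"offset":[85,0,-1],"angular":[0,0.4,0.2]},{"claw":60,"offset":[85,0,-1],"angular":[0,0.4,0.2]},{"claw":60,"offset":[85,0,-1],"angular":[0,0.4,0.2]},{"claw":60,"offset":[85,0,-1],"angular":[0,0.4,0.2]},{"claw":60,"offset":[85,0,-1],"angular":[0,0.4,0.2]}]'
python3 - <<'E'
from h import *
s=cam('side');t=cam('top')
def crop(im,x,y,w,h,k,fn): cv2.imwrite('pics/'+fn,cv2.resize(im[y:y+h,x:x+w],None,fx=k,fy=k,interpolation=cv2.INTER_CUBIC))
crop(s['img'],230,95,90,100,6,'s5B.png')
crop(t['img'],185,145,110,100,6,'t5B.png')
E
python3 go.py .494 .2257 .138 -65
```

```text
time: 10.35
position: [0.4951, 0.2265, 0.1927]
eef_rot: [0.153, 0.692, 0.153, -0.689]
wrist_force: [-0.7, -0.2, 0.0]
gripper_width: 0.7
pos [0.4948 0.2265 0.192 ] yaw -65.04 t 10.45 F [ 0.52 -0.44  0.07] g 0.708
offset [54.   0.4  1.3] ang [-0.04 -0.17 -0.02]
```

View pics/s5B.png

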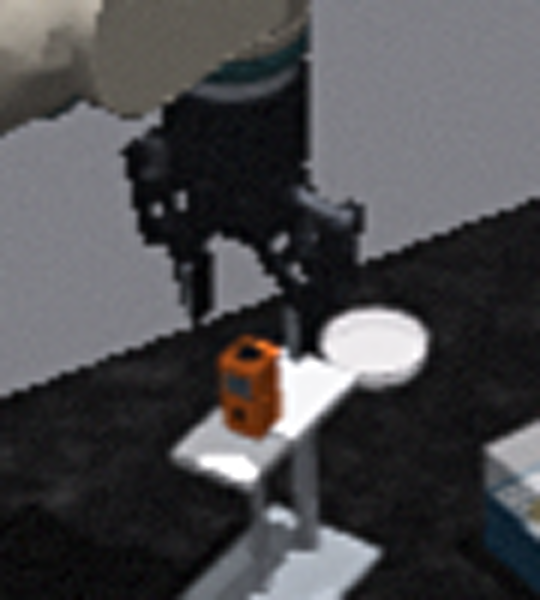

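View pics/t5B.png

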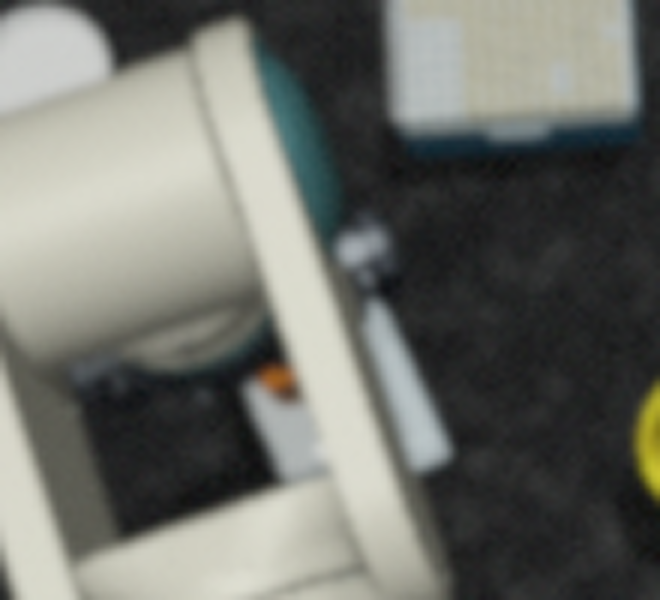

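The fingertips at (197,322) and (297,358) straddle the head, whose top is at (250,350). I'll go down and grip.

```bash
python3 -m handwheel '[{"claw":60,"offset":[15,0.3,1],"angular":[0,-0.2,0]},{"claw":60,"offset":[32,0.3,1],"angular":[0,-0.2,0]},{"claw":60,"offset":[46,0.3,1],"angular":[0,-0.2,0]},{"claw":60,"offset":[53,0.3,1],"angular":[0,-0.2,0]},{"claw":60,"offset":[53.5,0.3,1],"angular":[0,-0.2,0]},{"claw":60,"offset":[53.5,0.3,1],"angular":[0,-0.2,0]},{"claw":60,"offset":[53.5,0.3,1],"angular":[0,-0.2,0]},{"claw":60,"offset":[53.5,0.3,1],"angular":[0,-0.2,0]}]'
python3 -m handwheel '[{"claw":45,"offset":[0,0,0],"angular":[0,0,0]},{"claw":32,"offset":[0,0,0],"angular":[0,0,0]},{"claw":28,"offset":[0,0,0],"angular":[0,0,0]},{"claw":26,"offset":[0,0,0],"angular":[0,0,0]},{"claw":24,"offset":[0,0,0],"angular":[0,0,0]},{"claw":15,"offset":[0,0,0],"angular":[0,0,0]},{"claw":10,"offset":[0,0,0],"angular":[0,0,0]},{"claw":10,"offset":[0,0,0],"angular":[0,0,0]}]' 40
python3 - <<'E'
from h import *
s=cam('side')
def crop(im,x,y,w,h,k,fn): cv2.imwrite('pics/'+fn,cv2.resize(im[y:y+h,x:x+w],None,fx=k,fy=k,interpolation=cv2.INTER_CUBIC))
crop(s['img'],230,95,90,100,6,'s6B.png')
E
python3 go.py .494 .2257 .138 -65
```

```text
time: 11.25
position: [0.4942, 0.2259, 0.1385]
eef_rot: [-0.153, -0.69, -0.153, 0.691]
wrist_force: [0.9, -0.4, 0.2]
gripper_width: 0.7
time: 12.05
position: [0.494, 0.2259, 0.1381]
eef_rot: [-0.153, -0.69, -0.153, 0.691]
wrist_force: [-1.1, 1.0, 3.3]
gripper_width: 0.3
pos [0.494  0.2259 0.1381] yaw -65.04 t 12.1 F [-0.21  1.56  3.03] g 0.299
offset [0.1 0.2 0.1] ang [-0.04  0.07 -0.  ]
```

View pics/s6B.png

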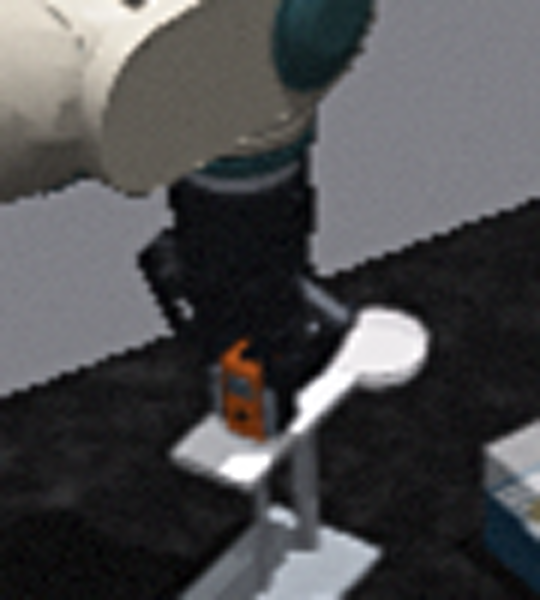

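```bash
python3 -m handwheel '[{"claw":10,"offset":[-8,0,0],"angular":[0,0,0]},{"claw":10,"offset":[-25,0,0],"angular":[0,0,0]},{"claw":10,"offset":[-50,0,0],"angular":[0,0,0]},{"claw":10,"offset":[-80,0,0],"angular":[0,0,0]},{"claw":10,"offset":[-110,0,0],"angular":[0,0,0]},{"claw":10,"offset":[-140,0,0],"angular":[0,0,0]},{"claw":10,"offset":[-165,0,0],"angular":[0,0,0]},{"claw":10,"offset":[-175,0,0],"angular":[0,0,0]}]'
python3 - <<'E'
from h import *
s=cam('side','s7.png');t=cam('top','t7.png')
def crop(im,x,y,w,h,k,fn): cv2.imwrite('pics/'+fn,cv2.resize(im[y:y+h,x:x+w],None,fx=k,fy=k,interpolation=cv2.INTER_CUBIC))
crop(s['img'],220,55,100,140,4,'s7B.png')
E
python3 go.py .5446 -.110 .313 -65
```

```text
time: 12.9
position: [0.4946, 0.2258, 0.3157]
eef_rot: [0.153, 0.691, 0.153, -0.69]
wrist_force: [0.9, -0.1, -0.8]
gripper_width: 0.298
pos [0.4945 0.2259 0.3139] yaw -65.06 t 13.0 F [ 0.2  -0.09 -2.29] g 0.299
offset [  1.  325.7  96.2] ang [-0.06 -0.01 -0.04]
```

View pics/s7B.png

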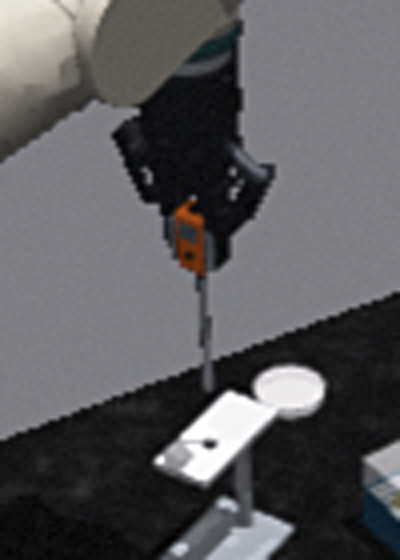

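View pics/t7.png

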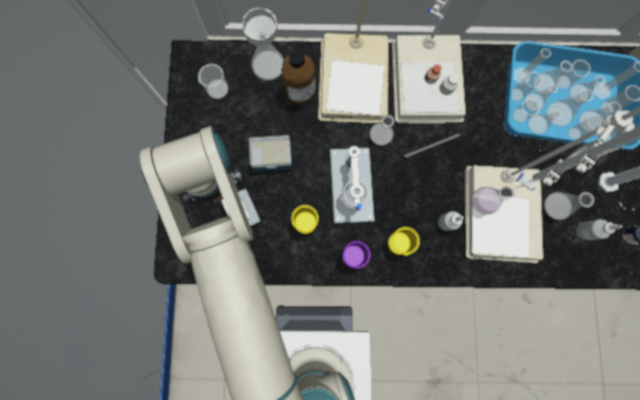

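```bash
python3 -m handwheel '[{"claw":10,"offset":[0,20,6],"angular":[0,0,0]},{"claw":10,"offset":[0,60,18],"angular":[0,0,0]},{"claw":10,"offset":[0,106,31],"angular":[0,0,0]},{"claw":10,"offset":[0,152,45],"angular":[0,0,0]},{"claw":10,"offset":[0,198,58],"angular":[0,0,0]},{"claw":10,"offset":[0,244,72],"angular":[0,0,0]},{"claw":10,"offset":[0,285,84],"angular":[0,0,0]},{"claw":10,"offset":[0,310,91],"angular":[0,0,0]}]'
python3 go.py .5446 -.110 .313 -65
```

```text
time: 13.8
position: [0.5419, -0.0966, 0.3103]
eef_rot: [-0.152, -0.689, -0.152, 0.693]
wrist_force: [-0.6, 0.5, -0.8]
gripper_width: 0.299
pos [ 0.5419 -0.0966  0.3103] yaw -65.2 t 13.8 F [-0.55  0.5  -0.75] g 0.299
offset [-2.7 13.3  3.2] ang [-0.2   0.31  0.1 ]
```

```bash
python3 -m handwheel '[{"claw":10,"offset":[0,6,1.5],"angular":[0,0,0]},{"claw":10,"offset":[0,13,3],"angular":[0,0,0]},{"claw":10,"offset":[0,14,3.5],"angular":[0,0,0]},{"claw":10,"offset":[0,14,3.5],"angular":[0,0,0]},{"claw":10,"offset":[0,14,3.5],"angular":[0,0,0]},{"claw":10,"offset":[0,14,3.5],"angular":[0,0,0]},{"claw":10,"offset":[0,14,3.5],"angular":[0,0,0]},{"claw":10,"offset":[0,14,3.5],"angular":[0,0,0]}]'
cat > look.py <<'E'
import sys
from h import *
n=sys.argv[1]
s=cam('side');t=cam('top')
def crop(im,x,y,w,h,k,fn): cv2.imwrite('pics/'+fn,cv2.resize(im[y:y+h,x:x+w],None,fx=k,fy=k,interpolation=cv2.INTER_CUBIC))
crop(s['img'],300,120,90,100,6,'s%s.png'%n)
crop(t['img'],300,120,120,100,6,'t%s.png'%n)
E
python3 look.py 8
python3 go.py .5446 -.110 .273 -65
```

```text
time: 14.6
position: [0.5451, -0.1075, 0.3131]
eef_rot: [-0.153, -0.69, -0.153, 0.691]
wrist_force: [-0.2, 0.4, -1.2]
gripper_width: 0.298
pos [ 0.5452 -0.1076  0.313 ] yaw -65.04 t 14.7 F [ 0.21 -0.62 -0.76] g 0.298
offset [40.   1.9  1.4] ang [-0.04  0.1  -0.02]
```

View pics/s8.png

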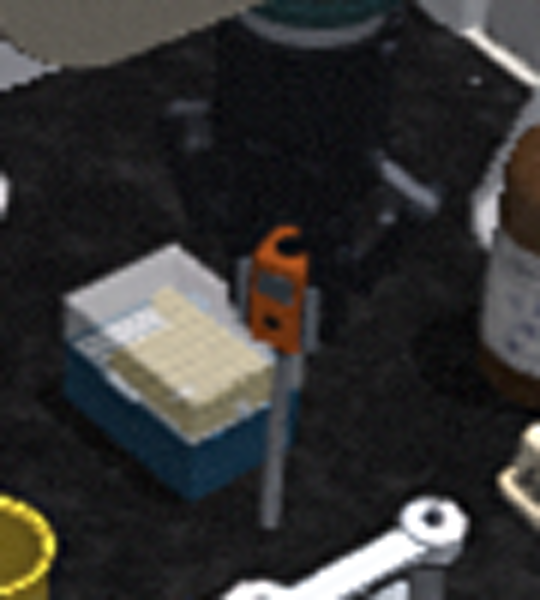

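View pics/t8.png

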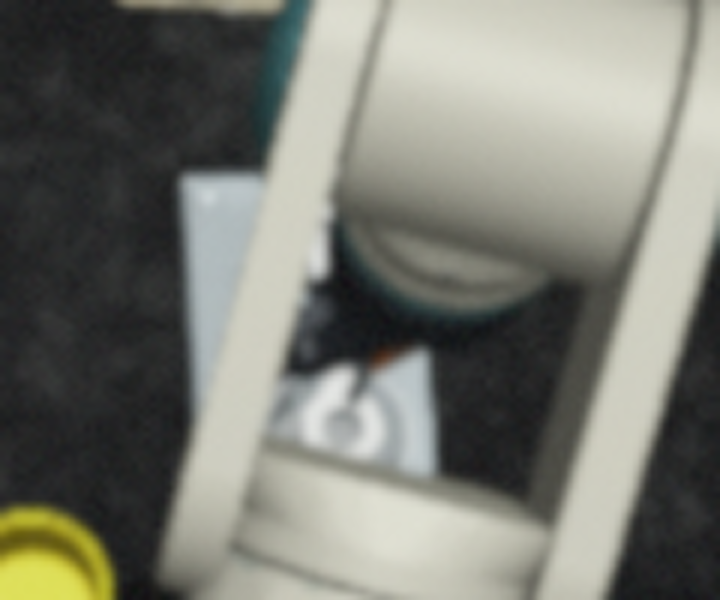

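Run:
```python
from h import *
s=imaging.read_camera('side');t=imaging.read_camera('top')
S=lambda x,y:(300+(x+.5)/6-.5,120+(y+.5)/6-.5)
A=lambda x,y:(310+(x+.5)/6-.5,135+(y+.5)/6-.5)
C=lambda x,y:(310+(x+.5)/8-.5,190+(y+.5)/8-.5)
print('tip side',atz(s,S(270,524),.19))
print('tip tri',tri(t,S(358,386),s,S(270,524)), 'top',atz(t,S(358,386),.19))
print('hole side',atz(s,C(269,251),.132),'top',atz(t,A(284,336),.132), 'top now',atz(t,S(346,423),.132))
o,d=ray(s,S(270,524));print(d); o,d=ray(t,S(358,386));print(d)
for z in(.19,.23,.30): print(proj(s,[.5452,-.1076,z])*6-np.array([300,120])*6+2.5, proj(t,[.5452,-.1076,z])*6-np.array([300,120])*6+2.5)
```

```text
tip side [ 0.5452098 -0.1114157  0.19     ]
tip tri (array([ 0.5503453 , -0.10825683,  0.18538182]), np.float64(0.004151029487219001)) top [ 0.55126844 -0.10867187  0.19      ]
hole side [ 0.54439218 -0.11135136  0.132     ] top [ 0.54478298 -0.10850431  0.132     ] top now [ 0.54621446 -0.10943977  0.132     ]
[ 0.45415695  0.55195769 -0.69934553]
[ 0.2105711  -0.10792689 -0.97160259]
[[265.30534958 519.31870037]] [[355.65516277 399.41413002]]
[[270.24775015 458.69587865]] [[365.87171386 380.13636279]]
[[279.42088181 346.1794776 ]] [[385.64900713 342.81828426]]
```

```bash
python3 -m handwheel '[{"claw":10,"offset":[8,0,0.7],"angular":[0,0,0]},{"claw":10,"offset":[20,0,0.7],"angular":[0,0,0]},{"claw":10,"offset":[32,0,0.7],"angular":[0,0,0]},{"claw":10,"offset":[38,0,0.7],"angular":[0,0,0]},{"claw":10,"offset":[40,0,0.7],"angular":[0,0,0]},{"claw":10,"offset":[40,0,0.7],"angular":[0,0,0]},{"claw":10,"offset":[40,0,0.7],"angular":[0,0,0]},{"claw":10,"offset":[40,0,0.7],"angular":[0,0,0]}]'
cat > look2.py <<'E'
import sys
from h import *
n=sys.argv[1]
s=cam('side','sf%s.png'%n);t=cam('top','tf%s.png'%n)
def crop(im,x,y,w,h,k,fn): cv2.imwrite('pics/'+fn,cv2.resize(im[y:y+h,x:x+w],None,fx=k,fy=k,interpolation=cv2.INTER_CUBIC))
crop(s['img'],310,160,70,75,8,'s%s.png'%n)
crop(t['img'],330,165,60,50,12,'t%s.png'%n)
E
python3 look2.py 9
python3 go.py .5452 -.1076 .273 -65
```

```text
time: 15.6
position: [0.5446, -0.1081, 0.2736]
eef_rot: [-0.153, -0.69, -0.152, 0.691]
wrist_force: [-0.1, 0.1, -0.9]
gripper_width: 0.3
pos [ 0.5446 -0.1081  0.2734] yaw -65.05 t 15.7 F [ 0.35 -0.05 -1.06] g 0.3
offset [ 0.4 -0.2 -0.8] ang [-0.05  0.07 -0.04]
```

View pics/s9.png

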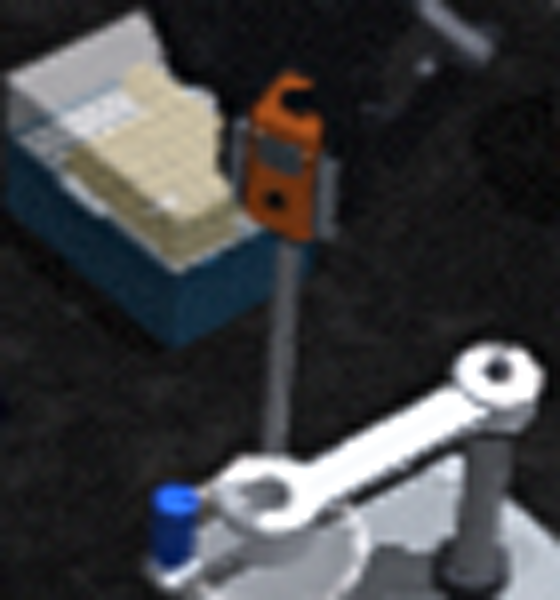

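View pics/t9.png

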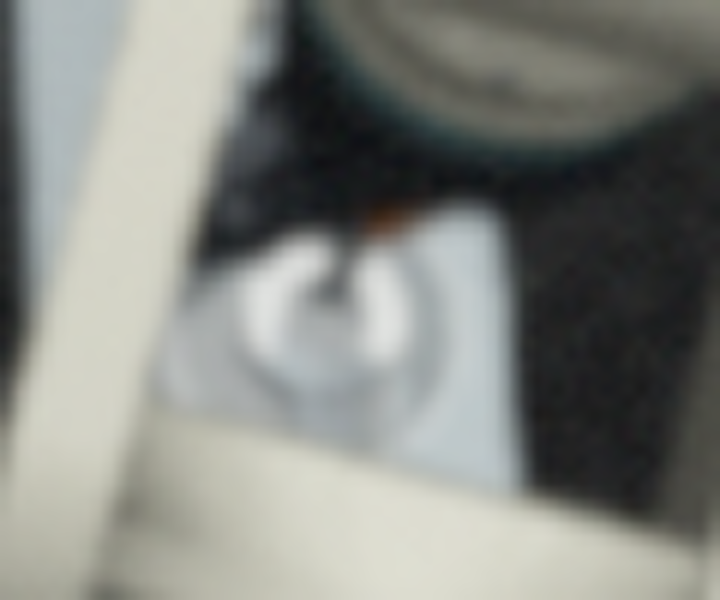

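Run:
```python
from h import *
s=imaging.read_camera('side');t=imaging.read_camera('top')
S=lambda x,y:(310+(x+.5)/8-.5,160+(y+.5)/8-.5)
T=lambda x,y:(330+(x+.5)/12-.5,165+(y+.5)/12-.5)
A=lambda x,y:(310+(x+.5)/6-.5,135+(y+.5)/6-.5)
C=lambda x,y:(310+(x+.5)/8-.5,190+(y+.5)/8-.5)
def ps(P): return (proj(s,P)-[310,160]+.5)*8-.5
def pt(P): return (proj(t,P)-[330,165]+.5)*12-.5
hs=atz(s,C(269,251),.132);ht=atz(t,A(284,336),.132)
zt=.2734-.123
for z in(.132,zt,.2,.265): print(z,'side',ps(np.r_[hs[:2],z]),'top',pt(np.r_[ht[:2],z]))
print('tipside',atz(s,S(275,452),zt),hs); print('tiptop',atz(t,T(330,292),zt),ht)
print('px/mm side', ps(hs+[.001,0,0])-ps(hs), ps(hs+[0,.001,0])-ps(hs),ps(hs+[0,0,.001])-ps(hs))
```

```text
0.132 side [[269. 491.]] top [[328.5 312.5]]
0.15039999999999998 side [[271.86787382 456.36904698]] top [[336.90690105 296.77947668]]
0.2 side [[279.87356208 359.69651845]] top [[360.92558627 251.86562563]]
0.265 side [[291.01572419 225.14956259]] top [[395.76990399 186.70833327]]
tipside [ 0.54668413 -0.11015856  0.1504    ] [ 0.54439218 -0.11135136  0.132     ]
tiptop [ 0.54587464 -0.10693168  0.1504    ] [ 0.54478298 -0.10850431  0.132     ]
px/mm side [[ 2.18123773 -1.05431758]] [[-1.58443793 -1.63993393]] [[ 0.15449254 -1.86557154]]
```

Run:
```python
import cv2
s=cv2.imread('pics/sf9.png');t=cv2.imread('pics/tf9.png')
import numpy as np
g=s.astype(int).sum(2)//3
for r in range(186,228): print(r,g[r,334:356])
cv2.imwrite('pics/z9.png',cv2.resize(s[185:230,325:360],None,fx=13,fy=13,interpolation=cv2.INTER_NEAREST))
```

```text
186 [167 139 114 107  99 109  96  64  55  49  43  44  55  60  56  52  76  64
  18  12  13  15]
187 [111 109  95 101 114 136 142 104  63  60  57  57  59  58  55  54  74  50
  18  15  21  27]
188 [ 98 109 112 108 108 120 130 136  93  51  50  53  55  59  54  56  76  68
  38  21  24  24]
189 [107 106 106 104 113 115 103  85  48  36  30  39  51  58  58  47  63  61
  35  30  22  23]
190 [103 105 114 124 120  80  44  39  41  40  47  58  46  43  36  26  26  33
  32  32  26  21]
191 [115 125 129  84  43  37  36  39  39  43  53  78  75  58  32  25  20  22
  24  25  24  28]
192 [129  98  72  44  37  39  43  38  40  41  54  75  77  59  36  19  16  27
  26  22  18  23]
193 [51 45 39 37 37 43 39 39 43 42 57 75 76 52 35 21 16 22 27 26 20 19]
194 [33 37 37 37 36 40 43 42 41 41 55 77 70 48 30 25 31 26 21 22 24 24]
195 [42 42 40 42 41 44 40 43 43 48 58 74 73 45 32 34 35 32 23 24 24 28]
196 [38 40 42 39 42 44 39 41 43 44 59 78 70 39 28 29 35 32 32 26 28 27]
197 [41 44 38 41 39 41 38 37 37 36 57 79 65 33 17 24 26 32 35 33 32 32]
198 [42 43 41 41 41 38 35 29 21 36 62 78 70 32 21 23 27 30 30 31 25 22]
199
[... 1706 characters left out ...]
5 252 250 250 253
 255 253 213 137]
221 [147 179 149 174 196 177 127 118 113 106  93  94 193 255 253 253 254 254
 230 147 103  41]
222 [123 119 118 150 195 198 182 132 115 104  89  99 195 255 255 254 239 162
 123  90  37  57]
223 [103  76  75 113 170 188 163 137 124 131 134 170 238 255 255 234 148 134
 127 161 141 176]
224 [ 62  71  83 104 121 148 160 162 196 251 255 255 255 255 254 135  74  79
 109 177 223 188]
225 [ 66  98 147 163 104 105 131 154 217 255 255 255 255 214 143  97  83 121
 162 193 214 204]
226 [111 165 162 159 146 112 105 109 136 172 174 166 136 126 121 133 156 153
 148 148 188 222]
227 [107 161 157 156 159 153 124 104 100 105 116 115 118 123 129 145 154 152
 147 155 207 237]
```

View pics/z9.png

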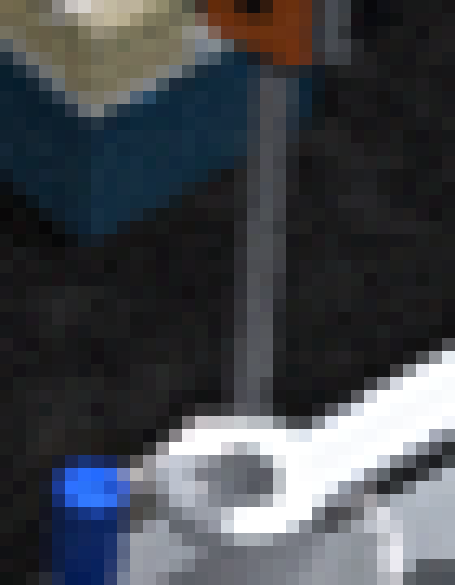

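Run:
```python
from h import *
s=imaging.read_camera('side');t=imaging.read_camera('top')
S=lambda x,y:(310+(x+.5)/8-.5,160+(y+.5)/8-.5)
T=lambda x,y:(330+(x+.5)/12-.5,165+(y+.5)/12-.5)
print(atz(s,S(274,448),.1504),atz(t,T(333,286),.1504))
im=cv2.imread('pics/tf9.png');cv2.imwrite('pics/zt9.png',cv2.resize(im[178:202,342:372],None,fx=24,fy=24,interpolation=cv2.INTER_CUBIC))
im=cv2.imread('pics/tf7.png') if 0 else cv2.imread('pics/t7.png');cv2.imwrite('pics/zt7.png',cv2.resize(im[178:202,342:372],None,fx=24,fy=24,interpolation=cv2.INTER_CUBIC))
im=cv2.imread('pics/s7.png');cv2.imwrite('pics/zs7.png',cv2.resize(im[205:235,325:360],None,fx=16,fy=16,interpolation=cv2.INTER_CUBIC))
```

```text
[ 0.54758707 -0.10829324  0.1504    ] [ 0.54728234 -0.10762447  0.1504    ]
```

View pics/zt9.png

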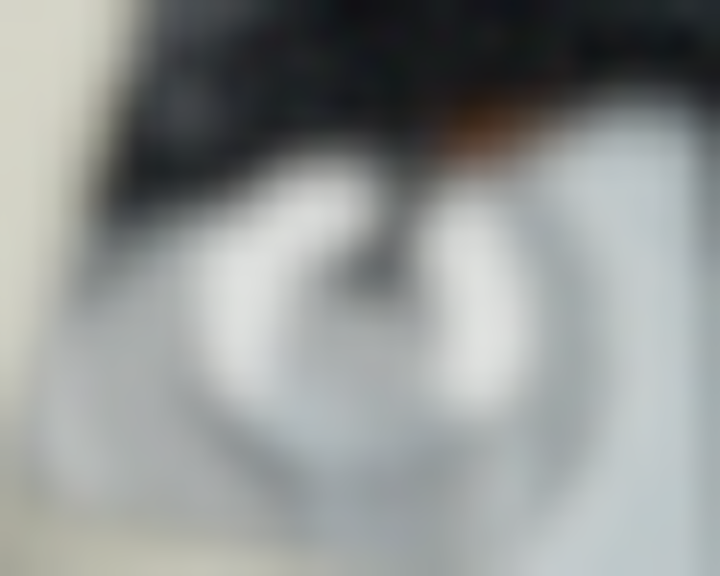

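View pics/zt7.png

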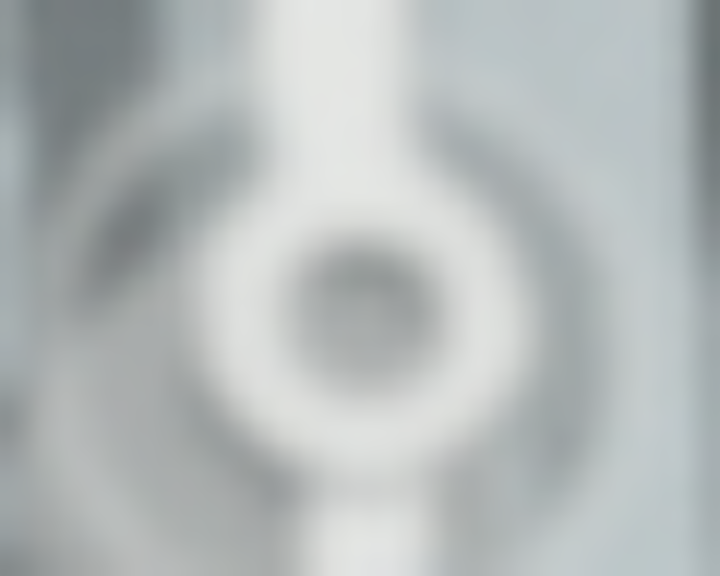

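View pics/zs7.png

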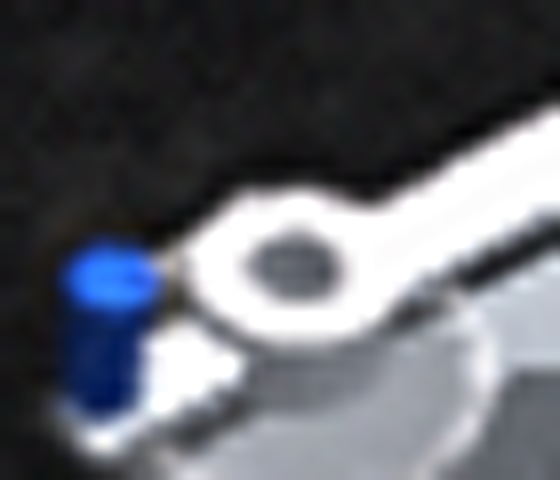

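```bash
python3 -m handwheel '[{"claw":10,"offset":[0,0.4,1],"angular":[0,0,0]},{"claw":10,"offset":[2,0.7,2],"angular":[0,0,0]},{"claw":10,"offset":[6,0.7,2],"angular":[0,0,0]},{"claw":10,"offset":[10,0.7,2],"angular":[0,0,0]},{"claw":10,"offset":[12,0.7,2],"angular":[0,0,0]},{"claw":10,"offset":[12,0.7,2],"angular":[0,0,0]},{"claw":10,"offset":[12,0.7,2],"angular":[0,0,0]},{"claw":10,"offset":[12,0.7,2],"angular":[0,0,0]}]'
cat > look3.py <<'E'
import sys
from h import *
n=sys.argv[1]
S=[];T=[]
s=cam('side','sf%s.png'%n);t=cam('top','tf%s.png'%n)
cv2.imwrite('pics/zs%s.png'%n,cv2.resize(s['img'][190:235,325:360],None,fx=12,fy=12,interpolation=cv2.INTER_CUBIC))
cv2.imwrite('pics/zt%s.png'%n,cv2.resize(t['img'][178:202,342:372],None,fx=24,fy=24,interpolation=cv2.INTER_CUBIC))
E
python3 look3.py 10
python3 go.py .5452 -.1076 .273 -65
```

```text
time: 16.7
position: [0.543, -0.1096, 0.2612]
eef_rot: [-0.153, -0.69, -0.153, 0.691]
wrist_force: [0.5, 0.1, -1.0]
gripper_width: 0.298
pos [ 0.543  -0.1096  0.2612] yaw -65.04 t 16.8 F [ 0.21  0.1  -1.42] g 0.299
offset [-11.8  -0.8  -2.8] ang [-0.04  0.09 -0.03]
```

View pics/zs10.png

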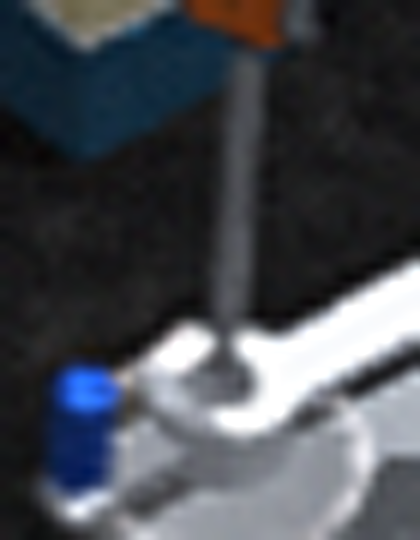

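View pics/zt10.png

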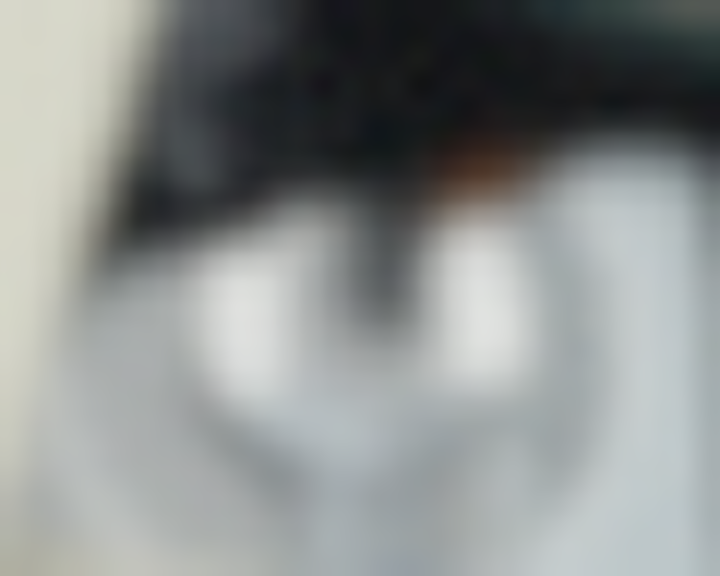

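```bash
cat > fit.py <<'E'
import sys
from h import *
# stem centre columns in side image, by background-subtracted centroid; compare with vertical line through hole centre
s=imaging.read_camera('side');n=sys.argv[1];r0,r1=int(sys.argv[2]),int(sys.argv[3])
g=cv2.imread('pics/sf%s.png'%n).astype(float).mean(2)
h=atz(s,(343.15,221.1),.132)
for z in np.arange(.15,.24,.01):
    u,v=proj(s,[h[0],h[1],z])[0]
    r=int(round(v))
    if not r0<=r<=r1: continue
    acc=[]
    for q in(r-1,r,r+1):
        w=g[q,int(u)-6:int(u)+8];b=np.median(np.r_[w[:3],w[-3:]]);w=np.clip(w-b-10,0,None);acc.append((w*np.arange(int(u)-6,int(u)+8)).sum()/w.sum())
    print(round(z,3),r,round(u,2),np.mean(acc).round(2),'diff px',(np.mean(acc)-u).round(2))
E
python3 fit.py 9 199 214; echo; python3 fit.py 10 203 214
```

```text
0.16 214 343.7 343.89 diff px 0.19
0.17 212 343.9 344.15 diff px 0.26
0.18 210 344.1 344.23 diff px 0.13
0.19 207 344.3 344.46 diff px 0.16
0.2 205 344.51 344.66 diff px 0.16
0.21 202 344.72 344.82 diff px 0.11
0.22 200 344.93 344.99 diff px 0.06

0.16 214 343.7 343.7 diff px 0.01
0.17 212 343.9 343.95 diff px 0.05
0.18 210 344.1 344.12 diff px 0.02
0.19 207 344.3 344.23 diff px -0.08
0.2 205 344.51 344.36 diff px -0.15
```

```bash
python3 go.py .5424 -.1092 .241 -65; python3 -m handwheel '[{"claw":10,"offset":[0,-0.3,0.2],"angular":[0,0.1,0]},{"claw":10,"offset":[0,-0.6,0.4],"angular":[0,0.1,0]},{"claw":10,"offset":[3,-0.6,0.4],"angular":[0,0.1,0]},{"claw":10,"offset":[8,-0.6,0.4],"angular":[0,0.1,0]},{"claw":10,"offset":[13,-0.6,0.4],"angular":[0,0.1,0]},{"claw":10,"offset":[18,-0.6,0.4],"angular":[0,0.1,0]},{"claw":10,"offset":[20,-0.6,0.4],"angular":[0,0.1,0]},{"claw":10,"offset":[20,-0.6,0.4],"angular":[0,0.1,0]}]'
python3 look3.py 11
python3 go.py .5424 -.1092 .168 -65;python3 fit.py 11 205 214
```

```text
pos [ 0.543  -0.1096  0.2611] yaw -65.05 t 16.9 F [ 0.65 -0.8  -1.77] g 0.299
offset [20.1 -0.6  0.3] ang [-0.05  0.09 -0.02]
time: 17.7
position: [0.5421, -0.1092, 0.2404]
eef_rot: [-0.153, -0.69, -0.153, 0.691]
wrist_force: [-0.4, -0.4, -1.5]
gripper_width: 0.301
pos [ 0.5423 -0.1092  0.2411] yaw -65.05 t 17.8 F [-0.47  0.05 -1.11] g 0.3
offset [73.1 -0.  -0.1] ang [-0.05 -0.   -0.02]
0.16 214 343.7 343.27 diff px -0.43
0.17 212 343.9 343.64 diff px -0.26
0.18 210 344.1 343.7 diff px -0.4
0.19 207 344.3 343.97 diff px -0.33
0.2 205 344.51 344.07 diff px -0.44
```

View pics/zs11.png

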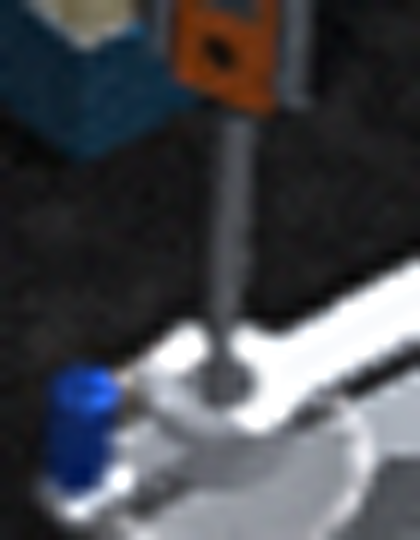

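View pics/zt11.png

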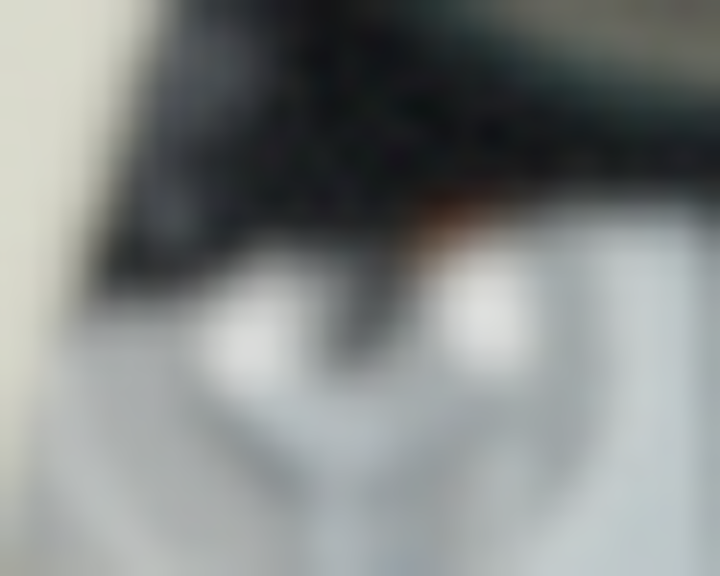

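```bash
python3 -m handwheel '[{"claw":10,"offset":[3,0.4,-0.2],"angular":[0,0,0]},{"claw":10,"offset":[8,0.4,-0.2],"angular":[0,0,0]},{"claw":10,"offset":[14,0.4,-0.2],"angular":[0,0,0]},{"claw":10,"offset":[20,0.4,-0.2],"angular":[0,0,0]},{"claw":10,"offset":[26,0.4,-0.2],"angular":[0,0,0]},{"claw":10,"offset":[32,0.4,-0.2],"angular":[0,0,0]},{"claw":10,"offset":[36,0.4,-0.2],"angular":[0,0,0]},{"claw":10,"offset":[38,0.4,-0.2],"angular":[0,0,0]}]'
python3 go.py .5427 -.1095 .168 -65; python3 -m handwheel '[{"claw":10,"offset":[3,0,0],"angular":[0,0,0]},{"claw":10,"offset":[8,0,0],"angular":[0,0,0]},{"claw":10,"offset":[14,0,0],"angular":[0,0,0]},{"claw":10,"offset":[20,0,0],"angular":[0,0,0]},{"claw":10,"offset":[26,0,0],"angular":[0,0,0]},{"claw":10,"offset":[31,0,0],"angular":[0,0,0]},{"claw":10,"offset":[34,0,0],"angular":[0,0,0]},{"claw":10,"offset":[35,0,0],"angular":[0,0,0]}]'
python3 -m handwheel '[{"claw":10,"offset":[0,0,0],"angular":[0,0,0]},{"claw":10,"offset":[0,0,0],"angular":[0,0,0]},{"claw":10,"offset":[0,0,0],"angular":[0,0,0]},{"claw":10,"offset":[0,0,0],"angular":[0,0,0]},{"claw":10,"offset":[0,0,0],"angular":[0,0,0]},{"claw":10,"offset":[0,0,0],"angular":[0,0,0]},{"claw":10,"offset":[0,0,0],"angular":[0,0,0]},{"claw":10,"offset":[0,0,0],"angular":[0,0,0]}]'
python3 look3.py 12
python3 - <<'E'
import cv2
s=cv2.imread('pics/sf12.png');cv2.imwrite('pics/s12.png',cv2.resize(s[185:265,310:380],None,fx=8,fy=8,interpolation=cv2.INTER_CUBIC))
E
python3 go.py .5427 -.1095 .168 -65
```

```text
time: 18.65
position: [0.5425, -0.1094, 0.2024]
eef_rot: [-0.153, -0.69, -0.153, 0.691]
wrist_force: [-0.0, 0.2, -1.0]
gripper_width: 0.298
pos [ 0.5425 -0.1094  0.2024] yaw -65.05 t 18.65 F [-0.03  0.16 -1.03] g 0.298
offset [34.4  0.1 -0.2] ang [-0.05  0.04  0.01]
time: 19.45
position: [0.5425, -0.1095, 0.1675]
eef_rot: [-0.153, -0.69, -0.153, 0.691]
wrist_force: [0.4, 0.1, -1.1]
gripper_width: 0.299
time: 20.25
position: [0.5426, -0.1095, 0.168]
eef_rot: [-0.153, -0.69, -0.153, 0.69]
wrist_force: [0.1, -0.6, -1.2]
gripper_width: 0.297
pos [ 0.5426 -0.1095  0.168 ] yaw -65.05 t 20.35 F [ 0.18 -0.46 -0.  ] g 0.302
offset [ 0.   0.  -0.1] ang [-0.05  0.   -0.01]
```

View pics/s12.png

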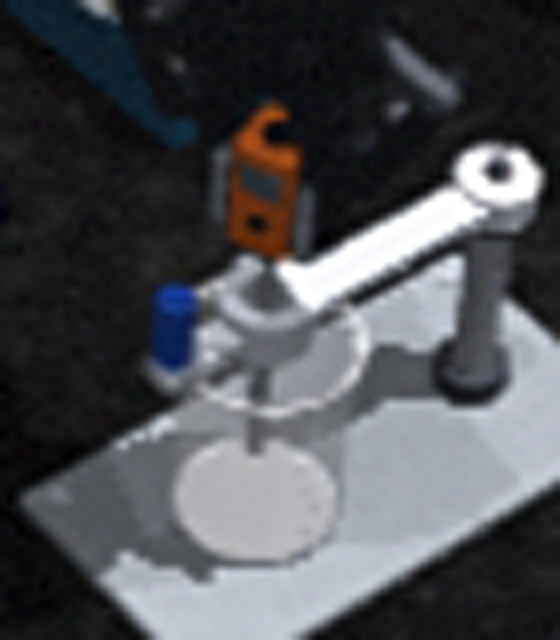

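View pics/zt12.png

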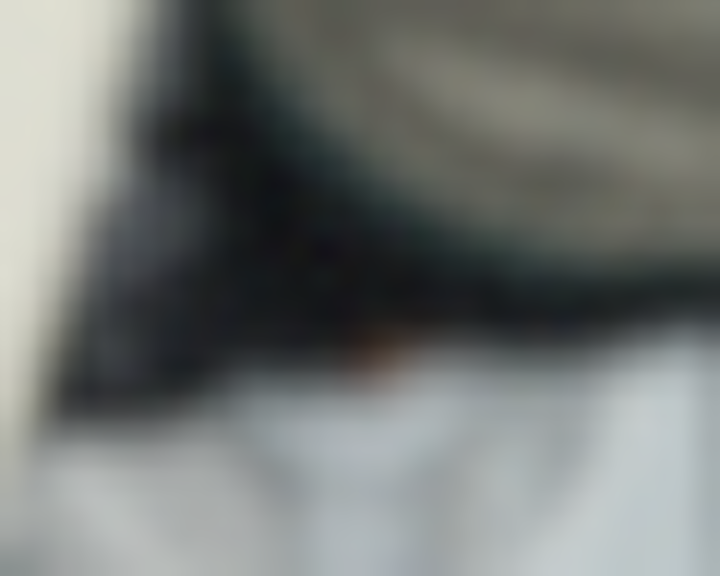

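Run:
```python
from h import *
s=imaging.read_camera('side');h=atz(s,(343.15,221.1),.132)
f=lambda P:(proj(s,P)-[310,185]+.5)*8-.5
for z in(.045,.06,.08,.132,.165):print(z,f(np.r_[h[:2],z]))
g=cv2.imread('pics/sf12.png').astype(int).mean(2).astype(int)
for r in range(228,246):print(r,g[r,334:352])
c=lambda x,y:(310+(x+.5)/8-.5,185+(y+.5)/8-.5)
print('tip',atz(s,c(257,447),.045),h)
```

```text
0.045 [[255.83968156 447.69229527]]
0.06 [[257.97916444 421.84074606]]
0.08 [[260.88095201 386.7782059 ]]
0.132 [[268.7 292.3]]
0.165 [[273.87875729 229.72464573]]
228 [111 162 160 151 146 128 100 103 105 106 103 101  98  95 113 149 148 148]
229 [114 182 205 137  99  93  95 104 106 105 104 104 105 115 141 148 150 146]
230 [126 150 145 118  97  68  81  96  98 103 111 123 137 149 154 152 150 144]
231 [114 122 104  72  73  84 102  97  73  86 136 151 151 152 150 150 145 146]
232 [102 111  72  73 122 159 148 102  71  99 155 157 152 148 149 147 145 144]
233 [119 158 133 141 172 171 147  81  66  99 154 151 152 149 146 148 145 159]
234 [105 144 192 198 179 170 152  85  73 102 152 149 150 153 155 150 155 177]
235 [144 146 147 155 189 213 194 135 110 130 146 151 174 184 191 184 146 109]
236 [147 143 145 141 144 140 139 140 163 196 205 197 174 137 114 121 114 107]
237 [142 144 146 146 146 141 128  94 100 125 143 122 115 114 108 113 110 110]
238 [143 145 140 138 143 147 132  90  92  99 106 112 110 113 114 121 114 111]
239 [115 112 118 127 141 147 135  92  92 108 115 119 108 111 116 122 120 137]
240 [118 124 147 183 180 179 147  91 108 154 176 158 128 118 124 139 142 139]
241 [145 192 205 187 182 184 164 109 120 170 184 188 181 171 158 139 136 134]
242 [192 190 182 178 182 183 183 182 184 182 184 184 193 212 200 169 136 136]
243 [180 181 179 179 182 180 180 182 183 182 180 184 181 178 189 189 166 135]
244 [178 178 178 179 182 181 181 179 182 182 181 185 183 181 185 194 197 148]
245 [179 176 180 180 180 180 179 179 181 181 181 183 184 183 184 186 190 178]
tip [ 0.54449293 -0.11178596  0.045     ] [ 0.54390622 -0.11183109  0.132     ]
```

The stem hangs through the hole and its tip shows at crop (257,450). A perfectly centred stem would put it at (256,448), so it is centred to about 1 to 2 mm. Guide and beaker look unmoved and there is no contact force, so I'm handing in.

```bash
python3 -c "
from plant import bot
s=bot.get_state();print(s['wrist_force'],abs(s['qvel']).max(),s['gripper_width']);print(bot.finish_job())"
```

```text
[-0.04975366  0.36336096 -0.94323433] 0.0014212118596146088 0.30079973823049505
the job is handed in; nothing more can be done
None
```

I swung the guide arm home, took the thermometer from its stand and lowered it through the guide hole. I handed the job in still gripping it there, at about 20 s of the 51 s allowed; `finish_job` gives no verdict.

- **Guide arm:** I pushed it by the blue knob until the force at the knob rose to about 19 N with no further movement, so it was against its stop. Pictures then showed the hole over the beaker, and it was still there in the last one.
- **Thermometer depth:** the tip is at about z = 0.045 m, roughly 35 mm above the beaker's underside. The height comes from robot motion, as the stem was not measured directly.
- **Centring:** in the last side picture the stem was within about 0.5 mm of the hole axis across the view. Along the viewing direction it was within about 1–2 mm. It looked upright.
- **Contact and stillness:** the wrist force was about 1 N, close to the thermometer's weight. The joints were still and the gripper was holding at 25.7 mm.
- **Surroundings:** the beaker looked unmoved in the last side picture. I did not measure the bystanders again at the end.

**Disagreements:** the two cameras differed by up to 8 mm in absolute y. I therefore centred the stem on the hole within each picture instead. The side and top views still differed by about 1 mm on the last correction, and I split the difference. At the final depth the gripper hid the hole from the top camera, so the last centring check rests on the side view alone.

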